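# Restock the battery charging dock

## Task

Get the repair bench's charging dock full of good packs: take the faulty red-capped pack out of the dock and stand it upright in the yellow reject tray, and fill that pocket and the one that was already empty with the two green-capped spares from the bench, fully home. Leave the good packs that are already charging where they are, and do not disturb the mug, the can or the multimeter.

Things in the scene. Friction and masses are not known exactly. Their poses are not given: they have to be found in the camera images.
- dock: charging dock on the bench, 125 x 380 mm, 85 mm high: blue-grey row of five equal open-topped pockets side by side along its y, 74 mm apart. The pockets lean 25 degrees from vertical: their mouths face up and towards the dock's -x (the robot's side). Origin at the centre of its underside, z up
- bay0 (a point): pocket 1 of 5, counted from the dock's +y end (left seen from the robot): this point is the centre of the pocket's floor, z along the pocket's axis out of its mouth (25 degrees from vertical), y along the row, x across. All five are alike: inside 36 mm (x) by 64 mm (y), 60 mm deep; 5 mm walls in x, 10 mm dividers in y. It may be empty or hold a pack, which stands 60 mm proud of the mouth
- bay1 (a point): pocket 2 of 5, counted from the dock's +y end (left seen from the robot): this point is the centre of the pocket's floor, z along the pocket's axis out of its mouth (25 degrees from vertical), y along the row, x across. All five are alike: inside 36 mm (x) by 64 mm (y), 60 mm deep; 5 mm walls in x, 10 mm dividers in y. It may be empty or hold a pack, which stands 60 mm proud of the mouth
- bay2 (a point): pocket 3 of 5, counted from the dock's +y end (left seen from the robot): this point is the centre of the pocket's floor, z along the pocket's axis out of its mouth (25 degrees from vertical), y along the row, x across. All five are alike: inside 36 mm (x) by 64 mm (y), 60 mm deep; 5 mm walls in x, 10 mm dividers in y. It may be empty or hold a pack, which stands 60 mm proud of the mouth
- bay3 (a point): pocket 4 of 5, counted from the dock's +y end (left seen from the robot): this point is the centre of the pocket's floor, z along the pocket's axis out of its mouth (25 degrees from vertical), y along the row, x across. All five are alike: inside 36 mm (x) by 64 mm (y), 60 mm deep; 5 mm walls in x, 10 mm dividers in y. It may be empty or hold a pack, which stands 60 mm proud of the mouth
- bay4 (a point): pocket 5 of 5, counted from the dock's +y end (left seen from the robot): this point is the centre of the pocket's floor, z along the pocket's axis out of its mouth (25 degrees from vertical), y along the row, x across. All five are alike: inside 36 mm (x) by 64 mm (y), 60 mm deep; 5 mm walls in x, 10 mm dividers in y. It may be empty or hold a pack, which stands 60 mm proud of the mouth
- good_a: battery pack, a block 28 mm thick (its x) by 56 mm wide (its y) by 120 mm long (its z), about 0.26 kg, black below, the top 40 mm and top face green; a good pack that is in one of the pockets from the start (which one varies), resting against the pocket's -x wall; origin at the centre of its underside (contact end), z along its length to the cap
- good_b: battery pack, a block 28 mm thick (its x) by 56 mm wide (its y) by 120 mm long (its z), about 0.26 kg, black below, the top 40 mm and top face green; a good pack that is in one of the pockets from the start (which one varies), resting against the pocket's -x wall; origin at the centre of its underside (contact end), z along its length to the cap
- good_c: battery pack, a block 28 mm thick (its x) by 56 mm wide (its y) by 120 mm long (its z), about 0.26 kg, black below, the top 40 mm and top face green; a good pack that is in one of the pockets from the start (which one varies), resting against the pocket's -x wall; origin at the centre of its underside (contact end), z along its length to the cap
- dud: battery pack, a block 28 mm thick (its x) by 56 mm wide (its y) by 120 mm long (its z), about 0.26 kg, black below, the top 40 mm and top face red: the faulty pack, in one of the pockets at the start (which one varies), resting against the pocket's -x wall; origin at the centre of its underside (contact end), z along its length to the cap
- spare_a: battery pack, a block 28 mm thick (its x) by 56 mm wide (its y) by 120 mm long (its z), about 0.26 kg, black below, the top 40 mm and top face green; a good spare, standing upright on the bench at the start, anywhere among the mug, can and tray; origin at the centre of its underside (contact end), z along its length to the cap
- spare_b: battery pack, a block 28 mm thick (its x) by 56 mm wide (its y) by 120 mm long (its z), about 0.26 kg, black below, the top 40 mm and top face green; a good spare, standing upright on the bench at the start, anywhere among the mug, can and tray; origin at the centre of its underside (contact end), z along its length to the cap
- tray: fixed shallow yellow reject tray, 108 mm (x) by 84 mm (y), 22 mm high, open on top, walls 4 mm, floor about 4 mm thick; origin at the centre of its underside, z up
- mug: white mug (no handle), radius 38 mm, 90 mm high, bystander; origin at the centre of its underside, z up
- can: green and silver contact-cleaner spray can with white cap, radius 26 mm, 165 mm high, bystander; origin at the centre of its underside, z up
- meter: yellow multimeter lying on its back, 180 mm (x) by 88 mm (y) by 36 mm, bystander; origin at the centre of its underside

How it is judged:
At the end, for the whole second after the job is handed in: Every pocket holds one green pack: both spares in, cap up, home (within 6 mm of the floor, 13 mm of its centre, 8 degrees of the pocket axis), the other green ones within 13 mm of their start. Red pack upright (7 degrees) on the tray floor within 35 mm of its centre. All packs at rest (((distance between spare_a and bay0 below 0.013 m and z of spare_a in the frame of bay0 below 0.006 m and angle between the z axis of spare_a and the z axis of bay0, either way round below 0.15 rad) or (distance between spare_a and bay1 below 0.013 m and z of spare_a in the frame of bay1 below 0.006 m and angle between the z axis of spare_a and the z axis of bay1, either way round below 0.15 rad) or (distance between spare_a and bay2 below 0.013 m and z of spare_a in the frame of bay2 below 0.006 m and angle between the z axis of spare_a and the z axis of bay2, either way round below 0.15 rad) or (distance between spare_a and bay3 below 0.013 m and z of spare_a in the frame of bay3 below 0.006 m and angle between the z axis of spare_a and the z axis of bay3, either way round below 0.15 rad) or (distance between spare_a and bay4 below 0.013 m and z of spare_a in the frame of bay4 below 0.006 m and angle between the z axis of spare_a and the z axis of bay4, either way round below 0.15 rad)) and ((distance between spare_b and bay0 below 0.013 m and z of spare_b in the frame of bay0 below 0.006 m and angle between the z axis of spare_b and the z axis of bay0, either way round below 0.15 rad) or (distance between spare_b and bay1 below 0.013 m and z of spare_b in the frame of bay1 below 0.006 m and angle between the z axis of spare_b and the z axis of bay1, either way round below 0.15 rad) or (distance between spare_b and bay2 below 0.013 m and z of spare_b in the frame of bay2 below 0.006 m and angle between the z axis of spare_b and the z axis of bay2, either way round below 0.15 rad) or (distance between spare_b and bay3 below 0.013 m and z of spare_b in the frame of bay3 below 0.006 m and angle between the z axis of spare_b and the z axis of bay3, either way round below 0.15 rad) or (distance between spare_b and bay4 below 0.013 m and z of spare_b in the frame of bay4 below 0.006 m and angle between the z axis of spare_b and the z axis of bay4, either way round below 0.15 rad)) and distance of each of good_a, good_b, good_c from where it was at the start of the episode below 0.013 m and angle between the z axis of each of good_a, good_b, good_c and the z axis of bay0, either way round below 0.15 rad and horizontal distance between dud and tray below 0.035 m and height (world z) of dud between 0 and 0.012 m and angle between dud's own z axis and vertical below 0.12 rad and linear speed of each of good_a, good_b, good_c, spare_a, spare_b, dud below 0.02 m/s); the robot touches nothing.
It fails at once if A good pack that was already charging is pulled or knocked more than 25 mm from where it sat (distance of any of good_a, good_b, good_c from where it was at the start of the episode above 0.025 m).
It fails at once if The mug, the can or the multimeter is moved more than 25 mm, or the mug or can is tipped more than 17 degrees (distance of any of mug, can, meter from where it was at the start of the episode above 0.025 m or angle between any of mug, can's own z axis and vertical above 0.3 rad).
It also fails if it takes over 72 s, if anything falls off the work surface, if the arm or the gripper's body presses on something with over 40 N, if the wrist force passes 120 N, or if a joint passes its speed limit or range.

## Robot

A 6-joint arm with a two-finger parallel gripper is mounted at the origin on the work surface. World frame = base frame: x ahead of the robot, y to its left, z up, the work surface at z = 0. Lengths are in m, angles in rad, forces in N, time in s.
With the tool pointing down it reaches from about 0.3 to 0.775 m from the base axis. Payload 14.6 kg.
Tool frame: the origin (TCP) lies at the very end of the fingers, on their centre line; the grasp point (between the pads) lies 19 mm behind it; z points along the fingers, x is the direction in which the jaws open and shut, and the axes are right-handed (so a half turn about z gives the same grasp; the last joint's range is limited). The gripper opens to 94 mm and grips with 3 to 60 N. Pads are 16 mm wide; open, the fingers measure 119 mm over their backs; the gripper's body (75 mm by 177 mm) begins 78 mm behind the grasp point.
Start: joints at [-1.301, 0.3, 1.521, -0, 1.321, -0.067], TCP at [0.182, -0.519, 0.205] pointing down, gripper open.
Joint ranges: [-3.03, 3.03], [-0.79, 2.21], [0.23, 2.52], [-1.04, 4.18], [0, 3.07], [-2.55, 2.55]. Speed limits (rad/s): [2.22, 2.22, 2.57, 3.14, 3.14, 3.14].

## Interface

Orientations are given as [roll, pitch, yaw] about the fixed x, y, z axes, in that order (R = Rz(yaw) Ry(pitch) Rx(roll)).
In Python, from station import ctrl gives the robot as it stands.
- The arm moves only by the shell command python3 -m inch 'ROWS' [FORCE]. ROWS is JSON, one flat list of numbers, 7 for each row, row after row: the shift along the tool's x, y, z in cm, then the turn, a rotation vector about the tool's x, y, z in rad, then the opening, from 0 (shut) to 1 (fully open). In form: [tx, ty, tz, wx, wy, wz, claw, tx, ty, tz, wx, wy, wz, claw, ...]. A call has 1 to 20 rows; each row shifts and turns the commanded pose from where the row before left it, along the tool's axes as they then stand; what a row does not reach is not made up. A row lasts 1/8 s, in which the tool goes at most 62.5 mm and 10.7 degrees, less where a joint would pass 70% of its speed; a pose out of reach is approached as far as the arm can. A call is refused whole if a number of a shift passes 6.25 or a number of a turn 0.188, either way. A call with a gripper value outside its range is refused whole. The fingers move at their own pace and stop on an object; FORCE is the grip in N (left out, the last holds). Time passes only in rows, so rows that do not move let the fingers close. It gives the time, the measured TCP pose, the force and the opening at its end, in the units of the state.
- ctrl.get_obs(): the state, without advancing time (a new reading comes with each control period).
- ctrl.camera(name): name is "scene" or "top"; returns (picture, depth): 384x512x3 uint8, red, green, blue; 384x512 float32, m along the optical axis (not along the pixel's ray), 0 where there is no reading.
- ctrl.camera_params(name): a dict with "vertical_fov" (degrees; the focal length in pixels is half the picture's height over the tangent of half this angle, whatever the lens; pixels are square), "cx", "cy" (the principal point, pixels), "camera_from_world" (4x4, takes a point from world to camera coordinates). Camera axes: x right, y down, z forward; pixel columns grow to the right and rows downward; lengths in m; the calibration is good to about 2 mm. A picture is of the moment at which its call begins. camera_params takes no time and is no camera call.
- ctrl.hand_in(): hands the job in, once; it reports no verdict.
Trained networks look in the newest picture that a camera, given by its name, has taken for a name from the list of things; names that differ only in an ending like _2 or _b are one class to them, and where a whole thing is asked for, a point or a joint stands for the part that bears it (a point fixed in the world has none). Each returns a list of dicts, best first, with "score" (0 to 1); they miss things now and then, are a little off and sometimes report something else, mostly with a low value. They report only what shows in the picture. A call takes as long as a camera call.
- ctrl.spot_in(camera, label): "bbox" ([centre column, centre row, width, height] in pixels, round what is visible of it).
- ctrl.place_of(camera, label): "centre" ([column, row] in pixels: a listed point, or the origin of a listed thing).
The state is a dict: "time_s": time; "qpos": joint angles; "joint_vel": joint speeds; "tau": joint torques, N m; "ee_pos": TCP position; "eef_rot": TCP orientation; "force": force on the tool from outside, world axes, zero at the start; "moment": the same for the moment, N m; "grip_width": finger opening in m.
Only numpy, scipy, OpenCV 4.12 (cv2) and the standard library are available. Lean on these libraries where they do the work, as an engineer would, in place of code of your own. Each camera call takes 0.05 s, during which the arm holds its last target. There are 200 camera calls.

## Working session

There is one attempt and no reset: what is moved stays moved. The work goes in short steps, Python scripts to look and compute and a shell command to move; the robot and the scene stay as the last step left them, time stands still between calls to the robot, and variables do not carry over. Pictures are saved under pics/ and viewed, about 8 in all and at most 12, crops included, and the job is handed in when it is done.

```bash
mkdir -p pics; cat > h.py <<'E'
import numpy as np, cv2
from station import ctrl
def cam(n):
    im,d=ctrl.camera(n); p=ctrl.camera_params(n)
    f=im.shape[0]/2/np.tan(np.radians(p["vertical_fov"])/2)
    T=np.linalg.inv(p["camera_from_world"])
    v,u=np.mgrid[:im.shape[0],:im.shape[1]]
    P=np.stack([(u-p["cx"])/f*d,(v-p["cy"])/f*d,d],-1)@T[:3,:3].T+T[:3,3]
    P[d==0]=np.nan
    return im,d,P
def save(n,im): cv2.imwrite("pics/"+n,im[...,::-1])
E
python3 - <<'E'
from h import *
ims=[]
for n in("top","scene"):
    im,d,P=cam(n); save(n+"0.png",im); np.savez(n+"0.npz",im=im,P=P)
    for l in("spare_a","dud","good_a","dock","bay0","bay4","tray","mug","can","meter"):
        for r in ctrl.place_of(n,l)[:6]:
            c=np.round(r["centre"]).astype(int); 
            try: w=P[c[1],c[0]]
            except: w=0
            print(n,l,round(r["score"],2),c,np.round(w,3))
print(ctrl.get_obs())
E
```

```text
top spare_a 0.95 [114 160] [0.567 0.347 0.044]
top spare_a 0.64 [219 214] [0.445 0.099 0.117]
top spare_a 0.51 [309 151] [ 0.583 -0.093  0.094]
top dud 0.62 [338 157] [ 0.572 -0.159  0.083]
top good_a 0.89 [372 165] [ 0.555 -0.233  0.085]
top good_a 0.78 [276 147] [ 0.587 -0.02   0.12 ]
top good_a 0.77 [308 150] [ 0.587 -0.092  0.085]
top dock 0.81 [332 173] [ 0.531 -0.135  0.134]
top bay0 0.93 [372 164] [ 0.558 -0.236  0.075]
top bay0 0.84 [404 172] [ 0.546 -0.323  0.033]
top bay0 0.77 [342 159] [ 0.566 -0.165  0.093]
top bay0 0.73 [306 149] [ 0.59  -0.088  0.082]
top bay0 0.58 [278 143] [ 0.602 -0.026  0.085]
top bay4 0.93 [372 164] [ 0.558 -0.236  0.075]
top bay4 0.84 [404 172] [ 0.546 -0.323  0.033]
top bay4 0.77 [342 159] [ 0.566 -0.165  0.093]
top bay4 0.73 [306 149] [ 0.59  -0.088  0.082]
top bay4 0.58 [278 143] [ 0.602 -0.026  0.085]
top tray 0.92 [161 214] [0.445 0.246 0.004]
top tray 0.68 [373 165] [ 0.556 -0.237  0.078]
top mug 0.92 [175 162] [0.569 0.214 0.006]
top can 0.94 [101 219] [0.432 0.362 0.074]
top meter 0.82 [315 249] [ 0.368 -0.113  0.043]
scene spare_a 0.66 [2
[... 1042 characters left out ...]

scene meter 0.57 [234 166] [ 0.416 -0.087  0.031]
{'time_s': 1.1, 'qpos': array([-1.30064852e+00,  2.99893898e-01,  1.52101471e+00,  1.56325405e-05,
        1.32071612e+00, -6.66248758e-02]), 'joint_vel': array([ 0.00057807, -0.00128881, -0.00134946, -0.00071549,  0.00153228,
        0.00166528]), 'tau': array([ 1.99535942e-03, -5.31670332e+01, -3.52909684e+01,  7.09540118e-02,
        2.14287563e-02, -2.98426789e-05]), 'ee_pos': array([ 0.18172639, -0.51908917,  0.2054427 ]), 'eef_rot': array([-3.14157541e+00,  3.09988291e-05, -1.23402751e+00]), 'force': array([ 0.12032831, -0.42989149,  0.2846438 ]), 'moment': array([0.0098187 , 0.02753635, 0.02069033]), 'grip_width': 0.09388497330479426}
```

```bash
python3 - <<'E'
import cv2,numpy as np
t=cv2.imread("pics/top0.png");s=cv2.imread("pics/scene0.png")
print(t.shape)
cv2.imwrite("pics/topz.png",cv2.resize(t[100:300,60:460],(800,400),interpolation=cv2.INTER_CUBIC))
cv2.imwrite("pics/scz.png",cv2.resize(s[100:340,90:430],(793,560),interpolation=cv2.INTER_CUBIC))
# top faces & geometry
Z=np.load("top0.npz");im,P=Z["im"].astype(int),Z["P"]
hsv=cv2.cvtColor(Z["im"],cv2.COLOR_RGB2HSV)
for nm,m in(("green",(hsv[...,0]>40)&(hsv[...,0]<90)&(hsv[...,1]>90)&(hsv[...,2]>50)),("red",((hsv[...,0]<8)|(hsv[...,0]>172))&(hsv[...,1]>110)&(hsv[...,2]>60)),("yel",(hsv[...,0]>20)&(hsv[...,0]<35)&(hsv[...,1]>120))):
    n,L,st,c=cv2.connectedComponentsWithStats(m.astype(np.uint8))
    for k in range(1,n):
        if st[k,4]<40: continue
        Q=P[L==k]; Q=Q[np.isfinite(Q[:,0])]
        zt=np.percentile(Q[:,2],95); T=Q[Q[:,2]>zt-.006]
        r=cv2.minAreaRect((T[:,:2]*1000).astype(np.float32))
        print(nm,st[k],np.round(c[k]),"ztop",round(zt,3),"meantop",np.round(T.mean(0),3),"rect",np.round(r[0],1),np.round(r[1],1),round(r[2],1))
E
```

```text
(384, 512, 3)
green [ 83 141  28  23 302] [ 97. 152.] ztop 0.121 meantop [0.574 0.359 0.119] rect [574.3 359.6] [27.8 56.5] 31.7
green [262 145  29  23 425] [276. 156.] ztop 0.147 meantop [ 0.568 -0.021  0.144] rect [565.6 -20.1] [55.3 22.2] 77.1
green [296 153  30  23 426] [311. 164.] ztop 0.147 meantop [ 0.552 -0.092  0.145] rect [547.4 -91.7] [55.6 24.7] 76.5
green [366 170  31  23 429] [381. 181.] ztop 0.147 meantop [ 0.518 -0.236  0.145] rect [ 515.1 -236.4] [56.1 21.8] 75.7
green [201 204  28  26 290] [215. 217.] ztop 0.121 meantop [0.439 0.108 0.119] rect [438.6 108.7] [54.7 27.6] 49.8
red [501  89  11  12  54] [506.  94.] ztop 0.015 meantop [ 0.739 -0.581  0.012] rect [ 739.4 -581.2] [35.3  8.1] 43.1
red [331 161  31  24 454] [346. 172.] ztop 0.147 meantop [ 0.535 -0.164  0.145] rect [ 530.7 -163.8] [55.8 24.6] 75.4
yel [ 140  188   41   50 1701] [160. 213.] ztop 0.022 meantop [0.448 0.244 0.021] rect [447.8 244.9] [107.9  84.4] 6.5
yel [ 275  224   83   52 1051] [314. 249.] ztop 0.038 meantop [ 0.368 -0.115  0.035] rect [ 366.1 -118.4] [178.6  86.8] 79.3
yel [206 351  21  19  75] [215. 359.] ztop 0.351 meantop [0.212 0.081 0.351] rect [213.4  77. ] [ 1.4 20.2] 17.8
```

View pics/topz.png

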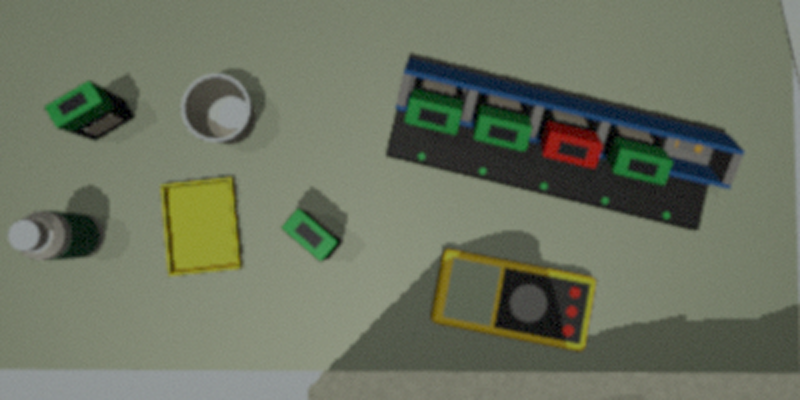

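View pics/scz.png

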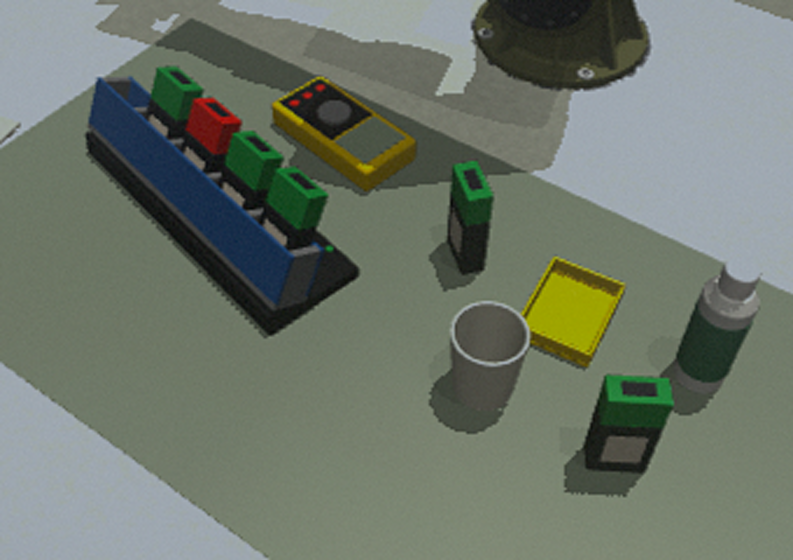

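```bash
cat >> h.py <<'E'
from scipy.spatial.transform import Rotation as R
def caps(im,P):
    hsv=cv2.cvtColor(im,cv2.COLOR_RGB2HSV); h,s,v=[hsv[...,i] for i in range(3)]
    m=(((h>40)&(h<90))|(h<8)|(h>172))&(s>90)&(v>50)
    m=cv2.morphologyEx(m.astype(np.uint8),cv2.MORPH_CLOSE,np.ones((7,7),np.uint8))
    n,L,st,c=cv2.connectedComponentsWithStats(m)
    return [P[(L==k)&np.isfinite(P[...,0])] for k in range(1,n) if st[k,4]>150]
def plan(xyz,Rt):
    o=ctrl.get_obs(); R0=R.from_euler("xyz",o["eef_rot"]); 
    w=(R0.inv()*Rt).as_rotvec(); t=Rt.inv().apply(np.array(xyz)-o["ee_pos"])*100
    print("pos",np.round(o["ee_pos"],4),"| turn",np.round(w,3),"rows>=",round(np.linalg.norm(w)/.186,1),"| then shift cm (final axes)",np.round(t,2),"rows>=",round(np.linalg.norm(t)/6.25,1))
    return w,t
def down(yaw): # tool down, jaw x axis along yaw
    return R.from_euler("xyz",[np.pi,0,yaw])
YAW=-0.2293
RP=R.from_euler("z",YAW)*R.from_euler("y",-np.radians(25))  # pocket frame
RD=RP*R.from_euler("x",np.pi)  # tool in dock
E
python3 - <<'E'
from h import *
Z=np.load("top0.npz");im,P=Z["im"],Z["P"]
for Q in caps(im,P):
    z=np.percentile(Q[:,2],95)
    if z>.13 and Q[:,1].mean()<.05:
        L=RP.inv().apply(Q); t=np.percentile(L[:,2],90); F=L[L[:,2]>t-.006]
        lo,hi=np.percentile(F[:,:2],[1,99],axis=0); c=np.r_[(lo+hi)/2,np.median(F[:,2])]
        print("dock cap local",np.round(c,4),"size",np.round(hi-lo,3),"world top",np.round(RP.apply(c),4),"bottom",np.round(RP.apply(c-[0,0,.12]),4))
    elif .11<z<.13:
        F=Q[Q[:,2]>z-.007]; (c,s,a)=cv2.minAreaRect((F[:,:2]*1000).astype(np.float32)); b=cv2.boxPoints((c,s,a))
        e=b[1]-b[0]; f=b[2]-b[1]; t=e if np.hypot(*e)<np.hypot(*f) else f
        print("spare",np.round(c,1),np.round(s,1),"thin axis yaw",round(float(np.arctan2(t[1],t[0])),3))
    else: print("other",np.round(Q.mean(0),3),z)
F=P[(P[...,2]>.15)&(P[...,2]<.175)&(P[...,1]>.3)]; print("can top",np.round(np.median(F,0),3),len(F))
F=P[(P[...,2]>.08)&(P[...,2]<.1)&(P[...,1]>.15)&(P[...,1]<.28)&(P[...,0]>.5)];print("mug",np.round((F.min(0)+F.max(0))/2,3))
F=P[(abs(P[...,1]+.3)<.06)&(abs(P[...,0]-.5)<.07)&(P[...,2]>.06)]; L=RP.inv().apply(F); print("wall tops",np.percentile(L,[2,50,98],axis=0).round(3))
plan([.5,-.15,.3],RD)
E
```

```text
spare [573.9 359.5] [27.8 56.8] thin axis yaw 0.537
dock cap local [ 0.5592  0.1089 -0.1047] size [0.028 0.055] world top [ 0.5614 -0.0192  0.1414] bottom [ 0.6108 -0.0307  0.0327]
dock cap local [ 0.559  -0.0019 -0.1045] size [0.028 0.127] world top [ 0.536  -0.1271  0.1415] bottom [ 0.5854 -0.1386  0.0328]
dock cap local [ 0.5592 -0.1128 -0.1044] size [0.027 0.055] world top [ 0.5108 -0.2351  0.1417] bottom [ 0.5602 -0.2466  0.033 ]
spare [438.6 108.7] [54.9 27.6] thin axis yaw -0.692
other [ 0.353 -0.183  0.036] 0.03890806299713545
can top [0.436 0.384 0.164] 228
mug [0.576 0.215 0.087]
wall tops [[ 0.541 -0.227 -0.202]
 [ 0.573 -0.16  -0.166]
 [ 0.586 -0.111 -0.103]]
pos [ 0.1817 -0.5191  0.2054] | turn [ 0.219  0.399 -0.988] rows>= 5.8 | then shift cm (final axes) [ 24.48 -43.18   0.98] rows>= 7.9
```

```bash
python3 -m inch '[0,0,-1,0.0365,0.0665,-0.1647,0.7, 0,0,-1,0.0365,0.0665,-0.1647,0.7, 0,0,-1,0.0365,0.0665,-0.1647,0.7, 0,0,0,0.0365,0.0665,-0.1647,0.7, 0,0,0,0.0365,0.0665,-0.1647,0.7, 0,0,0,0.0365,0.0665,-0.1647,0.7]' 40; python3 - <<'E'
from h import *
print(ctrl.get_obs()["time_s"]); plan(RP.apply([.559,-.0391,-.04]),RD)
E
```

```text
time_s: 1.85
ee_pos: [0.1799, -0.5178, 0.2356]
eef_rot: [3.139, -0.439, -0.223]
force: [0.4, -0.3, -0.5]
grip_width: 0.0658
1.85
pos [ 0.1799 -0.5178  0.2356] | turn [-0.    -0.003  0.006] rows>= 0.0 | then shift cm (final axes) [ 19.4  -42.42  12.98] rows>= 7.7
```

```bash
python3 -m inch '[2.15,-4.7,1.44,0,0,0,0.7, 2.15,-4.7,1.44,0,0,0,0.7, 2.15,-4.7,1.44,0,0,0,0.7, 2.15,-4.7,1.44,0,0,0,0.7, 2.15,-4.7,1.44,0,0,0,0.7, 2.15,-4.7,1.44,0,0,0,0.7, 2.15,-4.7,1.44,0,0,0,0.7, 2.15,-4.7,1.44,0,0,0,0.7, 2.15,-4.7,1.44,0,0,0,0.7, 0,0,0,0,0,0,0.7]'; python3 - <<'E'
from h import *
plan(RP.apply([.559,-.0391,-.1455]),RD)
im,d,P=cam("scene"); save("a.png",cv2.resize(im[60:300,60:400],(793,560),interpolation=cv2.INTER_CUBIC))
E
```

```text
time_s: 3.1
ee_pos: [0.5015, -0.1555, 0.1992]
eef_rot: [-3.142, -0.436, -0.225]
force: [-0.3, -1.0, -0.4]
grip_width: 0.066
pos [ 0.5015 -0.1555  0.1992] | turn [-0.002  0.     0.004] rows>= 0.0 | then shift cm (final axes) [ 0.02  0.17 10.48] rows>= 1.7
```

View pics/a.png

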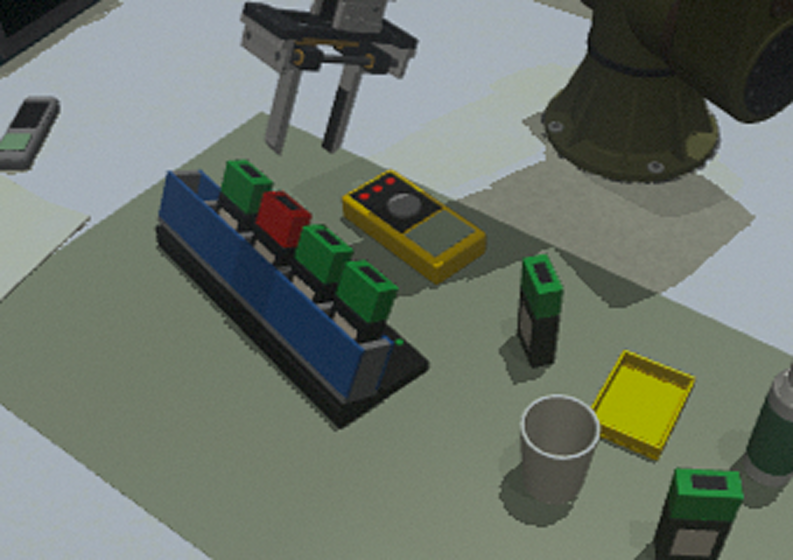

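The picture shows the open fingers lined up above the red cap (around 283,215 in the crop), with everything else undisturbed. I'm descending and gripping.

```bash
python3 -m inch '[0,0.1,3.5,0,0,0,0.7, 0,0.07,3.5,0,0,0,0.7, 0,0,2.5,0,0,0,0.7, 0,0,1,0,0,0,0.7, 0,0,0,0,0,0,0.3, 0,0,0,0,0,0,0.1, 0,0,0,0,0,0,0.1, 0,0,0,0,0,0,0.1]' 40; python3 - <<'E'
from h import *
plan(RP.apply([.559,-.0391,-.1455+.18]),RD)
E
```

```text
time_s: 4.15
ee_pos: [0.543, -0.17, 0.105]
eef_rot: [3.141, -0.437, -0.229]
force: [-0.1, 0.1, -0.6]
grip_width: 0.0293
pos [ 0.543 -0.17   0.105] | turn [ 0.    -0.001  0.   ] rows>= 0.0 | then shift cm (final axes) [  0.03  -0.3  -17.92] rows>= 2.9
```

```bash
python3 -m inch '[0,0,-2,0,0,0,0.1, 0,0,-4,0,0,0,0.1, 0,0,-6,0,0,0,0.1, 0,0,-6,0,0,0,0.1]'; python3 - <<'E'
from h import *
c=np.array([.4475,.245])
for y in (0,.3,.6,-.2): print(y); w,t=plan([*c,.30],down(y)); 
E
```

```text
time_s: 4.65
ee_pos: [0.4676, -0.1522, 0.2687]
eef_rot: [3.141, -0.435, -0.229]
force: [1.2, -1.4, -2.0]
grip_width: 0.0274
0
pos [ 0.4676 -0.1522  0.2687] | turn [ 0.05  -0.433 -0.225] rows>= 2.6 | then shift cm (final axes) [ -2.01 -39.72  -3.13] rows>= 6.4
0.3
pos [ 0.4676 -0.1522  0.2687] | turn [ 0.115 -0.425 -0.521] rows>= 3.7 | then shift cm (final axes) [  9.82 -38.53  -3.13] rows>= 6.4
0.6
pos [ 0.4676 -0.1522  0.2687] | turn [ 0.18  -0.41  -0.816] rows>= 5.0 | then shift cm (final axes) [ 20.77 -33.91  -3.13] rows>= 6.4
-0.2
pos [ 0.4676 -0.1522  0.2687] | turn [ 0.006 -0.435 -0.029] rows>= 2.3 | then shift cm (final axes) [ -9.86 -38.52  -3.13] rows>= 6.4
```

```bash
python3 -m inch '[0,0,0,0.0167,-0.1443,-0.075,0.1, 0,0,0,0.0167,-0.1443,-0.075,0.1, 0,0,0,0.0167,-0.1443,-0.075,0.1, -0.25,-4.96,-0.4,0,0,0,0.1, -0.25,-4.96,-0.4,0,0,0,0.1, -0.25,-4.96,-0.4,0,0,0,0.1, -0.25,-4.96,-0.4,0,0,0,0.1, -0.25,-4.96,-0.4,0,0,0,0.1, -0.25,-4.96,-0.4,0,0,0,0.1, -0.25,-4.96,-0.4,0,0,0,0.1, -0.25,-4.96,-0.4,0,0,0,0.1, 0,0,0,0,0,0,0.1, 0,0,0,0,0,0,0.1]'; python3 - <<'E'
from h import *
plan([.4475,.245,.084],down(0))
im,d,P=cam("scene"); save("b.png",cv2.resize(im[60:300,120:460],(793,560),interpolation=cv2.INTER_CUBIC))
E
```

```text
time_s: 6.28
ee_pos: [0.4489, 0.2439, 0.2992]
eef_rot: [3.141, -0.001, -0.0]
force: [-0.5, -1.1, -3.0]
grip_width: 0.0281
pos [0.4489 0.2439 0.2992] | turn [ 0.001 -0.001 -0.   ] rows>= 0.0 | then shift cm (final axes) [-0.14 -0.11 21.52] rows>= 3.4
```

View pics/b.png

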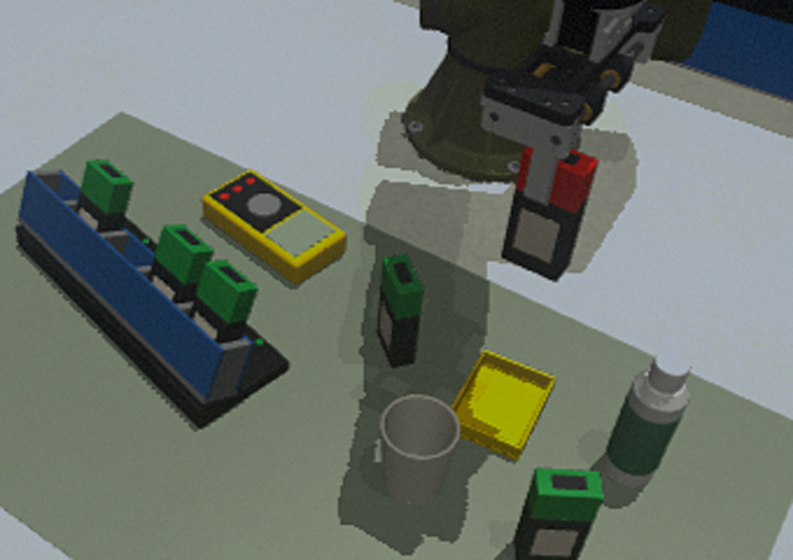

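The red pack hangs upright in the jaws at (555,215), above the tray at (505,405). I'm lowering it.

```bash
python3 -m inch '[-0.14,-0.11,5,0,0,0,0.1, 0,0,6,0,0,0,0.1, 0,0,5,0,0,0,0.1, 0,0,3,0,0,0,0.1, 0,0,1.5,0,0,0,0.1, 0,0,0.5,0,0,0,0.1, 0,0,0.3,0,0,0,0.1]'
```

```text
time_s: 7.2
ee_pos: [0.4486, 0.2453, 0.0873]
eef_rot: [-3.141, -0.003, -0.001]
force: [-0.8, 0.6, -3.0]
grip_width: 0.028
```

```bash
python3 -m inch '[0,0,0.2,0,0,0,0.1, 0,0,0.1,0,0,0,0.1, 0,0,0,0,0,0,0.1]'
```

```text
time_s: 7.58
ee_pos: [0.4481, 0.2453, 0.0837]
eef_rot: [3.142, -0.002, -0.0]
force: [0.2, 0.2, -2.7]
grip_width: 0.0279
```

```bash
python3 -m inch '[0,0,0.1,0,0,0,0.1, 0,0,0.1,0,0,0,0.1, 0,0,0,0,0,0,0.1]'
```

```text
time_s: 7.95
ee_pos: [0.4484, 0.2453, 0.0833]
eef_rot: [-3.141, -0.003, -0.001]
force: [-8.1, -5.7, 19.9]
grip_width: 0.028
```

```bash
python3 -m inch '[0,0,-0.1,0,0,0,0.3, 0,0,0,0,0,0,0.6, 0,0,0,0,0,0,0.7, 0,0,0,0,0,0,0.7, 0,0,-3,0,0,0,0.7, 0,0,-5,0,0,0,0.7, 0,0,-4,0,0,0,0.7]'; python3 - <<'E'
from h import *
plan([.4386,.1087,.18],down(-.692))
E
```

```text
time_s: 8.82
ee_pos: [0.4479, 0.2453, 0.2042]
eef_rot: [-3.141, -0.002, -0.001]
force: [-0.3, 0.2, -0.5]
grip_width: 0.0657
pos [0.4479 0.2453 0.2042] | turn [-0.001 -0.002  0.691] rows>= 3.7 | then shift cm (final axes) [ 8.   11.11  2.42] rows>= 2.2
```

```bash
python3 -m inch '[0,0,0,0,0,0.173,0.7, 0,0,0,0,0,0.173,0.7, 0,0,0,0,0,0.173,0.7, 0,0,0,0,0,0.173,0.7, 2.67,3.7,0.8,0,0,0,0.7, 2.67,3.7,0.8,0,0,0,0.7, 2.67,3.7,0.8,0,0,0,0.7, 0,0,0,0,0,0,0.7]'; python3 - <<'E'
from h import *
plan([.4386,.1087,.079],down(-.692))
im,d,P=cam("top"); save("c.png",cv2.resize(im[100:300,60:460],(800,400),interpolation=cv2.INTER_CUBIC))
for Q in caps(im,P): print(np.round(Q.mean(0),3), np.round(np.percentile(Q[:,2],95),3))
E
```

```text
time_s: 9.82
ee_pos: [0.4384, 0.1067, 0.1781]
eef_rot: [-3.141, -0.001, -0.696]
force: [-0.5, -0.8, -0.2]
grip_width: 0.0656
pos [0.4384 0.1067 0.1781] | turn [-0.    -0.001 -0.004] rows>= 0.0 | then shift cm (final axes) [-0.11 -0.17  9.91] rows>= 1.6
[0.573 0.358 0.117] 0.122
[ 0.566 -0.02   0.131] 0.147
[ 0.549 -0.092  0.132] 0.147
[ 0.515 -0.237  0.131] 0.147
[ 0.353 -0.184  0.036] 0.039
```

View pics/c.png

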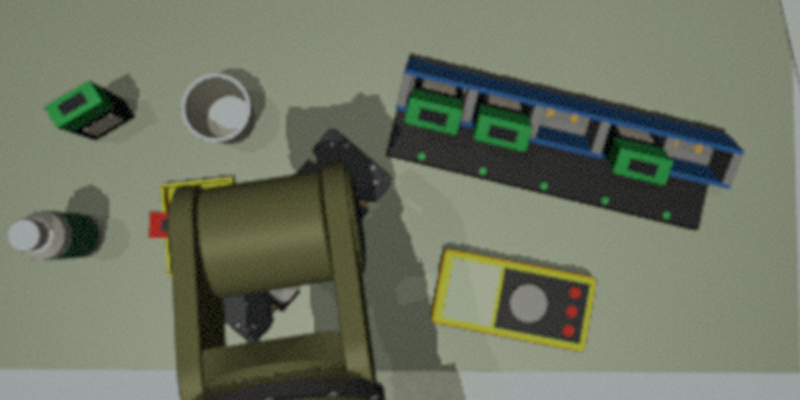

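The red pack is out and standing in the tray at (158,225), mostly hidden by the arm. Pockets 3 and 5 are empty and the three charging packs haven't moved. I'm gripping spare A next.

```bash
python3 -m inch '[-0.1,-0.17,4,0,0,0,0.7, 0,0,4,0,0,0,0.7, 0,0,1.9,0,0,0,0.7, 0,0,0,0,0,0,0.4, 0,0,0,0,0,0,0.1, 0,0,0,0,0,0,0.1, 0,0,0,0,0,0,0.1]'; python3 -m inch '[0,0,-3,0,0,0,0.1, 0,0,-6,0,0,0,0.1, 0,0,-6,0,0,0,0.1, 0,0,-6,0,0,0,0.1]';  python3 - <<'E'
from h import *
plan(RP.apply([.562,-.0391,-.1455+.15]),RD)
plan(RP.apply([.562,-.1871,-.1455+.15]),RD)
E
```

```text
time_s: 10.75
ee_pos: [0.4394, 0.1107, 0.0801]
eef_rot: [-3.14, -0.002, -0.693]
force: [-0.3, 0.8, -0.1]
grip_width: 0.0293
time_s: 11.25
ee_pos: [0.4382, 0.1105, 0.2916]
eef_rot: [-3.141, -0.001, -0.693]
force: [0.6, -0.5, -2.5]
grip_width: 0.0278
pos [0.4382 0.1105 0.2916] | turn [ 0.1    0.427 -0.456] rows>= 3.4 | then shift cm (final axes) [ 7.48 24.63  9.01] rows>= 4.4
pos [0.4382 0.1105 0.2916] | turn [ 0.1    0.427 -0.456] rows>= 3.4 | then shift cm (final axes) [ 7.48 39.43  9.01] rows>= 6.6
```

```bash
python3 -m inch '[0,0,0,0.025,0.1068,-0.114,0.1, 0,0,0,0.025,0.1068,-0.114,0.1, 0,0,0,0.025,0.1068,-0.114,0.1, 0,0,0,0.025,0.1068,-0.114,0.1, 1.25,4.07,1.5,0,0,0,0.1, 1.25,4.07,1.5,0,0,0,0.1, 1.25,4.07,1.5,0,0,0,0.1, 1.25,4.07,1.5,0,0,0,0.1, 1.25,4.07,1.5,0,0,0,0.1, 1.25,4.07,1.5,0,0,0,0.1, 0,0,0,0,0,0,0.1, 0,0,0,0,0,0,0.1, 0,0,0,0,0,0,0.1]';  python3 - <<'E'
from h import *
plan(RP.apply([.562,-.0371,-.1455+.13]),RD)
im,d,P=cam("top"); im2,d2,P2=cam("scene"); save("d.png",cv2.resize(im2[60:300,60:400],(793,560),interpolation=cv2.INTER_CUBIC))
np.savez("d.npz",im=im,P=P,im2=im2,P2=P2)
for n,Q in (("top",P),("sc",P2)):   # pack points in pocket frame: region around held pack
    L=RP.inv().apply(Q.reshape(-1,3)); m=(abs(L[:,1]+.0391)<.05)&(abs(L[:,0]-.562)<.03)&(L[:,2]>-.09)&(L[:,2]<-.02)
    print(n,m.sum(),np.percentile(L[m],[2,10,50,90,98],axis=0).round(4).tolist() if m.sum() else "")
E
```

```text
time_s: 12.88
ee_pos: [0.4865, -0.1504, 0.2401]
eef_rot: [3.141, -0.437, -0.228]
force: [0.3, 0.5, -2.9]
grip_width: 0.0276
pos [ 0.4865 -0.1504  0.2401] | turn [-0.    -0.001  0.001] rows>= 0.0 | then shift cm (final axes) [0.02 0.13 1.84] rows>= 0.3
top 212 [[0.5512, -0.0447, -0.0754], [0.5582, -0.0389, -0.0716], [0.5757, -0.0188, -0.0484], [0.5765, -0.009, -0.0264], [0.5768, -0.0087, -0.0222]]
sc 491 [[0.5499, -0.0595, -0.0747], [0.5563, -0.0526, -0.07], [0.5748, -0.0189, -0.0476], [0.5767, -0.0054, -0.0256], [0.5777, -0.0045, -0.0212]]
```

View pics/d.png

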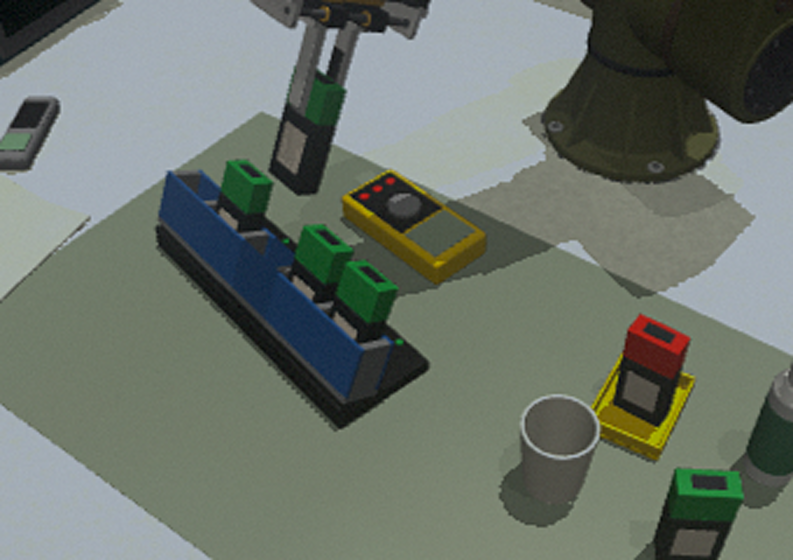

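```bash
python3 - <<'E'
from h import *
Z=np.load("d.npz")
for key in("P2","P"):
  L=RP.inv().apply(Z[key].reshape(-1,3))
  for nm,yc,z0,z1 in(("held",-.036,-.08,-.055),("held",-.036,-.055,-.03),("bay0",.109,-.155,-.108),("bay1",.035,-.155,-.108),("bay3",-.113,-.155,-.108)):
    for face in("back",):
        m=(abs(L[:,1]-yc)<.036)&(L[:,0]>.566)&(L[:,0]<.582)&(L[:,2]>z0)&(L[:,2]<z1)
        if m.sum()>20: F=L[m]; print(key,nm,m.sum(),"x",np.median(F[:,0]).round(4),"y",np.percentile(F[:,1],[1,5,95,99]).round(4),"mid",np.percentile(F[:,1],[1,99]).mean().round(4))
E
```

```text
P2 held 139 x 0.5752 y [-0.0614 -0.0589 -0.0054 -0.0037] mid -0.0326
P2 held 176 x 0.5754 y [-0.0598 -0.0573 -0.0047 -0.0042] mid -0.032
P2 bay0 330 x 0.5727 y [0.085  0.0885 0.1396 0.1407] mid 0.1129
P2 bay1 298 x 0.5724 y [0.0114 0.0139 0.066  0.0675] mid 0.0395
P2 bay3 248 x 0.5721 y [-0.137  -0.1333 -0.0819 -0.0808] mid -0.1089
P held 67 x 0.5758 y [-0.0476 -0.0454 -0.009  -0.0088] mid -0.0282
P held 78 x 0.5759 y [-0.0429 -0.0413 -0.0089 -0.0087] mid -0.0258
P bay0 154 x 0.5727 y [0.0812 0.0837 0.1341 0.1362] mid 0.1087
P bay1 163 x 0.5727 y [0.0083 0.0107 0.0619 0.0628] mid 0.0356
```

```bash
python3 -m inch '[0.06,0.23,1,0,0,0,0.1, 0,0,2.5,0,0,0,0.1, 0,0,2.5,0,0,0,0.1, 0,0,1.5,0,0,0,0.1, 0,0,1.5,0,0,0,0.1, 0,0,1.5,0,0,0,0.1, 0,0,1.5,0,0,0,0.1, 0,0,1,0,0,0,0.1, 0,0,0.8,0,0,0,0.1, 0,0,0,0,0,0,0.1, 0,0,0,0,0,0,0.1]';  python3 - <<'E'
from h import *
plan(RP.apply([.562,-.0371,-.1446]),RD)
E
```

```text
time_s: 14.35
ee_pos: [0.5434, -0.167, 0.1153]
eef_rot: [3.141, -0.437, -0.229]
force: [-0.6, -0.5, -1.8]
grip_width: 0.0277
pos [ 0.5434 -0.167   0.1153] | turn [ 0.001 -0.001  0.   ] rows>= 0.0 | then shift cm (final axes) [-0.07 -0.2   0.94] rows>= 0.2
```

No contact on the way in. Easing home.

```bash
python3 -m inch '[0,0,0.4,0,0,0,0.1, 0,0,0.3,0,0,0,0.1, 0,0,0.1,0,0,0,0.1, 0,0,0.1,0,0,0,0.1, 0,0,0.05,0,0,0,0.1, 0,0,0,0,0,0,0.1]'
```

```text
time_s: 15.1
ee_pos: [0.5467, -0.1677, 0.1082]
eef_rot: [3.141, -0.437, -0.229]
force: [-28.7, 9.4, 33.5]
grip_width: 0.0276
```

```bash
python3 -m inch '[0,0,-0.12,0,0,0,0.1, 0,0,0,0,0,0,0.3, 0,0,0,0,0,0,0.6, 0,0,0,0,0,0,0.7, 0,0,0,0,0,0,0.7, 0,0,-3,0,0,0,0.7, 0,0,-5,0,0,0,0.7, 0,0,-5,0,0,0,0.7]'; python3 - <<'E'
from h import *
# straight up/over toward spare_b
plan([.574,.3595,.24],down(.537))
im,d,P=cam("top"); im2,d2,P2=cam("scene"); save("e.png",cv2.resize(im2[60:300,60:400],(793,560),interpolation=cv2.INTER_CUBIC))
for key,Q in(("sc",P2),("top",P)):
  L=RP.inv().apply(Q.reshape(-1,3))
  for nm,yc in(("bay0",.109),("bay1",.035),("bay2",-.039),("bay3",-.113)):
    m=(abs(L[:,1]-yc)<.02)&(L[:,0]>.545)&(L[:,0]<.57)&(L[:,2]>-.125)&(L[:,2]<-.08)
    if m.sum()>20: print(key,nm,m.sum(),"top",np.median(L[m,2]).round(4))
E
```

```text
time_s: 16.1
ee_pos: [0.4925, -0.155, 0.2264]
eef_rot: [3.141, -0.436, -0.229]
force: [1.0, -0.6, -0.1]
grip_width: 0.0659
pos [ 0.4925 -0.155   0.2264] | turn [ 0.168 -0.414 -0.754] rows>= 4.7 | then shift cm (final axes) [ 33.33 -40.04  -1.36] rows>= 8.3
sc bay0 79 top -0.1024
sc bay1 73 top -0.1025
sc bay2 103 top -0.1027
sc bay3 56 top -0.1024
top bay0 224 top -0.1044
top bay1 220 top -0.1045
top bay2 205 top -0.1041
```

View pics/e.png

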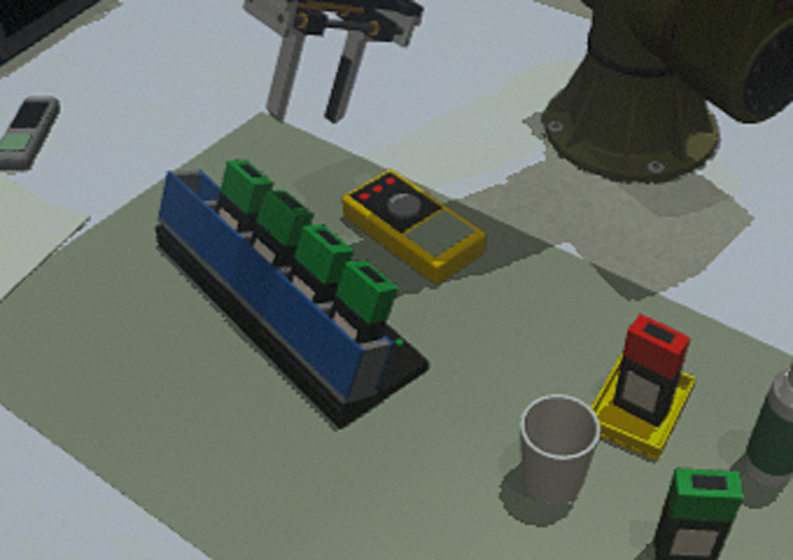

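Spare A is home: its top is within 0.4 mm of its neighbours'. The red pack stands upright in the tray at (650,370). Now for spare B.

```bash
python3 -m inch '[0,0,0,0.0336,-0.0828,-0.1508,0.7, 0,0,0,0.0336,-0.0828,-0.1508,0.7, 0,0,0,0.0336,-0.0828,-0.1508,0.7, 0,0,0,0.0336,-0.0828,-0.1508,0.7, 0,0,0,0.0336,-0.0828,-0.1508,0.7, 3.7,-4.45,-0.15,0,0,0,0.7, 3.7,-4.45,-0.15,0,0,0,0.7, 3.7,-4.45,-0.15,0,0,0,0.7, 3.7,-4.45,-0.15,0,0,0,0.7, 3.7,-4.45,-0.15,0,0,0,0.7, 3.7,-4.45,-0.15,0,0,0,0.7, 3.7,-4.45,-0.15,0,0,0,0.7, 3.7,-4.45,-0.15,0,0,0,0.7, 3.7,-4.45,-0.15,0,0,0,0.7, 0,0,0,0,0,0,0.7, 0,0,0,0,0,0,0.7, 0,0,0,0,0,0,0.7]'; python3 - <<'E'
from h import *
plan([.574,.3595,.08],down(.537))
E
```

```text
time_s: 18.32
ee_pos: [0.5746, 0.3581, 0.2389]
eef_rot: [3.142, -0.001, 0.536]
force: [0.6, -1.1, 0.5]
grip_width: 0.0662
pos [0.5746 0.3581 0.2389] | turn [ 0.    -0.001 -0.001] rows>= 0.0 | then shift cm (final axes) [ 0.02 -0.15 15.89] rows>= 2.5
```

```bash
python3 -m inch '[0,-0.15,4,0,0,0,0.7, 0,0,5,0,0,0,0.7, 0,0,4,0,0,0,0.7, 0,0,2.9,0,0,0,0.7, 0,0,0,0,0,0,0.7, 0,0,0,0,0,0,0.4, 0,0,0,0,0,0,0.1, 0,0,0,0,0,0,0.1, 0,0,0,0,0,0,0.1]'; python3 -m inch '[0,0,-3,0,0,0,0.1, 0,0,-6,0,0,0,0.1, 0,0,-6,0,0,0,0.1, 0,0,-6,0,0,0,0.1, 0,0,0,0,0,0,0.1, 0,0,0,0,0,0,0.1]';  python3 - <<'E'
from h import *
plan(RP.apply([.5626,-.1871,-.1455+.15]),RD)
E
```

```text
time_s: 19.45
ee_pos: [0.5738, 0.3607, 0.0804]
eef_rot: [3.142, -0.001, 0.537]
force: [0.6, 0.7, 0.3]
grip_width: 0.0291
time_s: 20.2
ee_pos: [0.5732, 0.3604, 0.2884]
eef_rot: [-3.142, 0.001, 0.537]
force: [-0.9, -1.3, -3.8]
grip_width: 0.028
pos [0.5732 0.3604 0.2884] | turn [-0.167  0.416  0.754] rows>= 4.7 | then shift cm (final axes) [ 0.91 66.84  5.56] rows>= 10.7
```

```bash
python3 -m inch '[0,0,0,-0.0334,0.0832,0.1508,0.1, 0,0,0,-0.0334,0.0832,0.1508,0.1, 0,0,0,-0.0334,0.0832,0.1508,0.1, 0,0,0,-0.0334,0.0832,0.1508,0.1, 0,0,0,-0.0334,0.0832,0.1508,0.1, 0.08,5.57,0.46,0,0,0,0.1, 0.08,5.57,0.46,0,0,0,0.1, 0.08,5.57,0.46,0,0,0,0.1, 0.08,5.57,0.46,0,0,0,0.1, 0.08,5.57,0.46,0,0,0,0.1, 0.08,5.57,0.46,0,0,0,0.1, 0.08,5.57,0.46,0,0,0,0.1, 0.08,5.57,0.46,0,0,0,0.1, 0.08,5.57,0.46,0,0,0,0.1, 0.08,5.57,0.46,0,0,0,0.1]'; python3 - <<'E'
from h import *
plan(RP.apply([.5626,-.1871,-.1455+.15]),RD)
E
```

```text
time_s: 22.08
ee_pos: [0.4716, -0.1893, 0.249]
eef_rot: [-3.139, -0.435, -0.23]
force: [0.9, 0.5, -3.1]
grip_width: 0.0282
pos [ 0.4716 -0.1893  0.249 ] | turn [-0.002  0.001 -0.001] rows>= 0.0 | then shift cm (final axes) [ 0.21 11.    0.89] rows>= 1.8
```

```bash
python3 -m inch '[0.1,5.5,0.4,0,0,0,0.1, 0.1,5.4,0.4,0,0,0,0.1, 0,0,0,0,0,0,0.1, 0,0,0,0,0,0,0.1, 0,0,0,0,0,0,0.1]'; python3 - <<'E'
from h import *
plan(RP.apply([.5626,-.1871,-.1446]),RD)
im,d,P=cam("top"); im2,d2,P2=cam("scene"); save("f.png",cv2.resize(im2[60:300,60:400],(793,560),interpolation=cv2.INTER_CUBIC))
for key,Q in(("sc",P2),("top",P)):
  L=RP.inv().apply(Q.reshape(-1,3))
  for nm,yc,z0,z1 in(("held",-.187,-.075,-.05),("held",-.187,-.05,-.025),("bay1",.035,-.155,-.108),("bay2",-.039,-.155,-.108),("bay3",-.113,-.155,-.108)):
    m=(abs(L[:,1]-yc)<.036)&(L[:,0]>.566)&(L[:,0]<.582)&(L[:,2]>z0)&(L[:,2]<z1)
    if m.sum()>20: F=L[m]; print(key,nm,m.sum(),"x",np.median(F[:,0]).round(4),"y",np.percentile(F[:,1],[1,99]).round(4),"mid",np.percentile(F[:,1],[1,99]).mean().round(4))
E
```

```text
time_s: 22.7
ee_pos: [0.4536, -0.294, 0.2441]
eef_rot: [-3.14, -0.437, -0.228]
force: [-0.9, 0.1, -2.0]
grip_width: 0.0279
pos [ 0.4536 -0.294   0.2441] | turn [-0.002 -0.001  0.001] rows>= 0.0 | then shift cm (final axes) [-0.14  0.39 15.09] rows>= 2.4
sc held 122 x 0.5777 y [-0.208  -0.1518] mid -0.1799
sc held 148 x 0.5781 y [-0.2077 -0.1515] mid -0.1796
sc bay1 305 x 0.5724 y [0.0109 0.067 ] mid 0.0389
sc bay2 273 x 0.5704 y [-0.0645 -0.0081] mid -0.0363
sc bay3 243 x 0.572 y [-0.1358 -0.081 ] mid -0.1084
top held 111 x 0.5782 y [-0.2088 -0.1556] mid -0.1822
top held 140 x 0.5784 y [-0.2106 -0.1558] mid -0.1832
top bay1 159 x 0.5727 y [0.0086 0.0627] mid 0.0356
top bay2 193 x 0.5709 y [-0.0667 -0.0125] mid -0.0396
top bay3 164 x 0.5727 y [-0.139  -0.0849] mid -0.112
```

View pics/f.png

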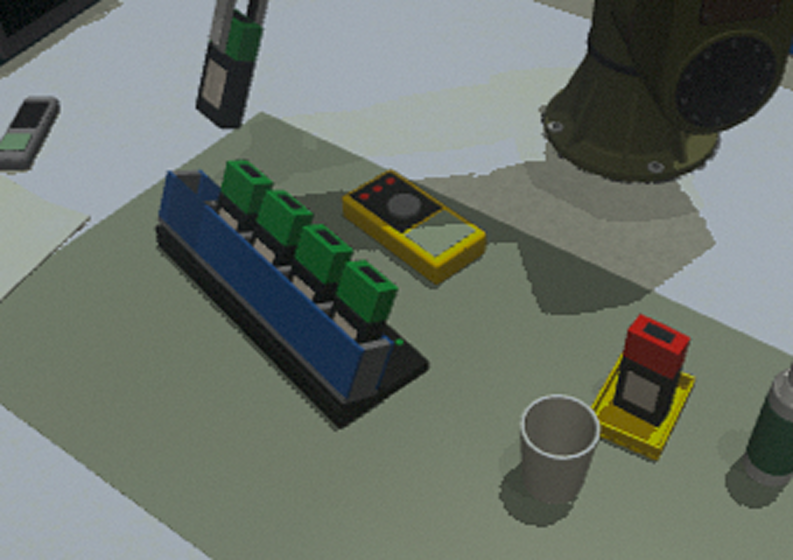

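```bash
python3 -m inch '[-0.2,0.29,1,0,0,0,0.1, 0,0,2.5,0,0,0,0.1, 0,0,2.5,0,0,0,0.1, 0,0,1.5,0,0,0,0.1, 0,0,1.5,0,0,0,0.1, 0,0,1.5,0,0,0,0.1, 0,0,1.5,0,0,0,0.1, 0,0,1.3,0,0,0,0.1, 0,0,0.9,0,0,0,0.1, 0,0,0,0,0,0,0.1, 0,0,0,0,0,0,0.1]';  python3 - <<'E'
from h import *
plan(RP.apply([.5606,-.1871,-.1446]),RD)
E
```

```text
time_s: 24.18
ee_pos: [0.5097, -0.3113, 0.1155]
eef_rot: [-3.141, -0.438, -0.23]
force: [0.8, 0.2, -2.0]
grip_width: 0.0279
pos [ 0.5097 -0.3113  0.1155] | turn [-0.001 -0.002 -0.   ] rows>= 0.0 | then shift cm (final axes) [-0.22 -0.02  0.96] rows>= 0.2
```

```bash
python3 -m inch '[-0.1,0,0.4,0,0,0,0.1, 0,0,0.3,0,0,0,0.1, 0,0,0.1,0,0,0,0.1, 0,0,0.1,0,0,0,0.1, 0,0,0,0,0,0,0.1]'
```

```text
time_s: 24.8
ee_pos: [0.5121, -0.3117, 0.1075]
eef_rot: [-3.14, -0.438, -0.229]
force: [-14.6, 7.4, 16.0]
grip_width: 0.0279
```

```bash
python3 -m inch '[0,0,-0.05,0,0,0,0.1, 0,0,0,0,0,0,0.3, 0,0,0,0,0,0,0.6, 0,0,0,0,0,0,0.7, 0,0,0,0,0,0,0.7, 0,0,-3,0,0,0,0.7, 0,0,-5,0,0,0,0.7, 0,0,-5,0,0,0,0.7, 0,0,-5,0,0,0,0.7, 0,0,0,0,0,0,0.7]'; python3 - <<'E'
from h import *
im,d,P=cam("top"); im2,d2,P2=cam("scene"); save("g.png",cv2.resize(im2[60:340,60:430],(740,560),interpolation=cv2.INTER_CUBIC))
save("g2.png",cv2.resize(im[100:300,60:460],(800,400),interpolation=cv2.INTER_CUBIC))
for key,Q in(("sc",P2),("top",P)):
  L=RP.inv().apply(Q.reshape(-1,3))
  for nm,yc in(("bay0",.109),("bay1",.035),("bay2",-.039),("bay3",-.113),("bay4",-.187)):
    m=(abs(L[:,1]-yc)<.02)&(L[:,0]>.545)&(L[:,0]<.57)&(L[:,2]>-.125)&(L[:,2]<-.08)
    b=(abs(L[:,1]-yc)<.036)&(L[:,0]>.562)&(L[:,0]<.582)&(L[:,2]>-.155)&(L[:,2]<-.108)
    if b.sum()>20 and m.sum()>20: print(key,nm,m.sum(),"top",np.median(L[m,2]).round(4),"back x",np.median(L[b,0]).round(4),"y",np.percentile(L[b,1],[1,99]).mean().round(4))
for Q in caps(im,P): print(np.round(Q.mean(0),3), np.round(np.percentile(Q[:,2],95),3))
F=P[(P[...,2]>.115)&(P[...,2]<.135)&(abs(P[...,0]-.448)<.06)&(abs(P[...,1]-.245)<.06)]; print("dud top",F.mean(0).round(4),F.std(0).round(4))
F=P[(P[...,2]>.15)&(P[...,2]<.175)&(P[...,1]>.3)]; print("can top",np.round(np.median(F,0),3),len(F))
F=P[(P[...,2]>.08)&(P[...,2]<.1)&(P[...,1]>.15)&(P[...,1]<.28)&(P[...,0]>.5)];print("mug",np.round((F.min(0)+F.max(0))/2,3))
print(ctrl.get_obs()["force"])
E
```

```text
time_s: 26.05
ee_pos: [0.4379, -0.2953, 0.2739]
eef_rot: [3.139, -0.444, -0.229]
force: [1.1, -0.5, -0.3]
grip_width: 0.0655
sc bay0 77 top -0.1026 back x 0.5724 y 0.1125
sc bay1 72 top -0.1024 back x 0.5724 y 0.0396
sc bay2 110 top -0.1025 back x 0.5707 y -0.0354
sc bay3 60 top -0.1024 back x 0.572 y -0.1092
sc bay4 61 top -0.1023 back x 0.5713 y -0.1834
top bay0 223 top -0.1044 back x 0.5727 y 0.1088
top bay1 220 top -0.1044 back x 0.5727 y 0.0356
top bay2 255 top -0.104 back x 0.5709 y -0.0396
top bay3 221 top -0.1041 back x 0.5726 y -0.1119
top bay4 229 top -0.1037 back x 0.5716 y -0.1873
[ 0.566 -0.02   0.131] 0.147
[ 0.549 -0.092  0.132] 0.147
[ 0.522 -0.201  0.13 ] 0.147
[ 0.497 -0.308  0.138] 0.147
[0.447 0.247 0.122] 0.126
dud top [0.4476 0.2465 0.1233] [0.0078 0.0161 0.0015]
can top [0.436 0.384 0.164] 233
mug [0.576 0.215 0.087]
[-0.22240943 -0.20124069 -0.0127425 ]
```

View pics/g.png

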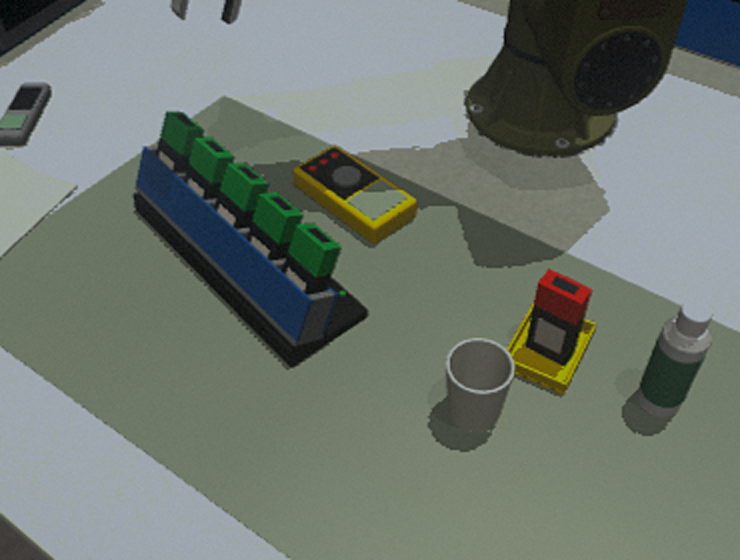

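View pics/g2.png

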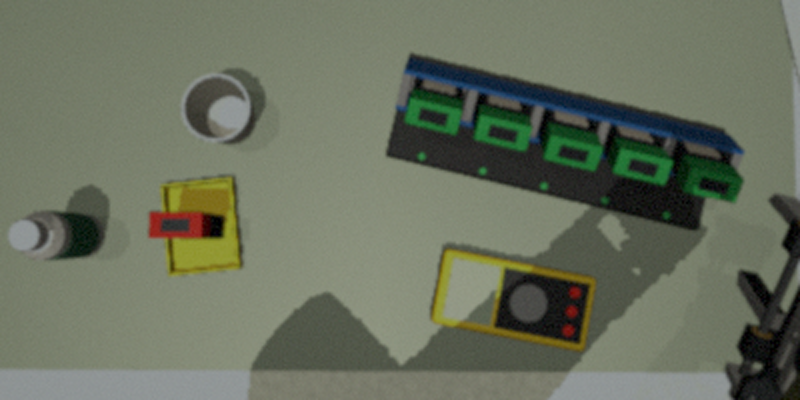

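All five pockets hold green packs at the same height. The red pack stands upright in the tray, the bystanders haven't moved and the gripper is clear. I'm handing it in.

```bash
python3 -c "
from station import ctrl; print(ctrl.hand_in())"
```

```text
the job is handed in; nothing more can be done
None
```

I moved the red-capped pack from pocket 3 to the reject tray and put the two green spares in pockets 3 and 5. The job is handed in at about 26 s on the robot's clock, well under the 72 s limit; hand-in gave no verdict.

My last checks, from both cameras:
- **Dock:** all five pack tops are level to within 0.7 mm, so both spares are fully home. Their positions across and along the row match the pockets to within about 2 mm.
- **Charging packs:** the three good packs already in the dock read the same as at the start, to within 1 mm or so.
- **Red pack:** its top is centred about 2 mm from the tray centre at a height of 0.123 m, which fits a pack standing upright on the tray floor.
- **Bystanders:** the mug and can measured the same as before. I checked the multimeter only by eye in the pictures, and it had not visibly moved.
- **Robot:** the gripper was clear of everything and the force reading was near zero.

The two cameras disagreed by about 2–4 mm in absolute position, so I lined up each spare relative to its neighbours as seen by the same camera. Neither check failed; both spares went in without contact until the floor.

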